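# Last guard into the tote, then hold its gate open

### The job

Take the finished brass guard out of the machine's catch tray and set it in the blue tote with the others, then unlock the tote's gate by squeezing both buttons of the red catch fully in, and after that both of the yellow one. Swing the gate out by its orange handle, past its detent, until it stands wide open, about square to the shut position or a little beyond, and finish holding it there by the handle so the tote can be emptied: do not let go. Leave the other things on the bench alone.

Things in the scene. Friction and masses are not known exactly. Their poses are not given: they have to be found in the camera images.
- guard_mid (a point): Centre (half-way up) of the loose finished brass knife guard lying flat in the catch tray: a bar 86 mm long (x), 24 mm wide (y) in the middle with round ends 28 mm wide, 26 mm high, about 0.3 kg, a dark slot mark on top. x runs along the bar, z up. The middle is the place to grip, across y.
- tray: Open aluminium catch tray in front of the green finishing machine, 190 (x) by 160 (y) mm, rim 26 mm high, floor 4 mm thick. Origin on the table under its centre. Fixed.
- tote: Low open-topped blue tote, 250 (x) by 200 (y) mm, fixed; origin on the table under its centre. Floor top 6 mm up, blue walls 60 mm high, 6 mm thick. The aluminium gate closes its -y side (y -104 to -96). A dark rail just inside the gate (y -93 to -71 mm, top 74 mm up) carries the two catches at x -40 and +50 mm (colours swap), tops 126 mm up. Two other guards lie at its x ends.
- tote_floor (a point): Point on the tote's inner floor with free room for the guard: tote x = 0, y = -10 mm, z = 6 mm; axes as the tote. A guard set down here with its length along the tote's y (fingers closing along the tote's x) keeps the gripper clear of the tall catches and of the other guards.
- red_catch (a point): Centre of the RED catch at squeezing height (108 mm up, 34 above the rail), squeezed first. Black housing 28 (x) by 22 (y) mm with a red button on its -x and its +x side; their outer faces are 54 mm apart when out, 36 mm when squeezed fully in, 18 mm wide (y), from 14 to 50 mm above the rail. Axes as the tote: squeeze along x, from above, with 15 to 30 N.
- yellow_catch (a point): The same point of the YELLOW catch, the one to squeeze second: same build and size with yellow buttons.
- gate (a joint): Gate angle: 0 rad shut, growing as the handle end swings out to the tote's -y (clockwise from above), to 1.75. Locked until both catches are squeezed. A spring always pulls it shut (0.1 N m at 0, 0.5 at 1.5 rad). A spring detent must be pushed over between 0.5 and 1.05 rad (about 7 N at the handle); let go beyond it, the gate falls back to about 0.9. Wide open from 1.4.
- gate_handle (a point): Grip point on the gate's orange upright round handle post, 16 mm across, top 132 mm above the table; this point is 108 mm up and the post is free down to 60 mm. With the gate shut it lies 200 mm along the tote's x from the hinge axis and 40 mm towards -y (204 mm from the axis); it swings with the gate.
- gate_hinge (a point): Point on the upright hinge axis of the gate, at the handle's gripping height (108 mm); it is fixed to the tote, axes as the tote.
- red_a (a joint): Red catch, the button on the catch's -x side: reads 0 m when out (locked), 0.009 m when pushed fully in along the catch's x axis. It resists with about 4 N of friction and stays where it is left (no return spring). Its steel tongue frees the gate beyond 0.006 m.
- red_b (a joint): Red catch, the button on the catch's +x side: reads 0 m when out (locked), 0.009 m when pushed fully in along the catch's x axis. It resists with about 4 N of friction and stays where it is left (no return spring). Its steel tongue frees the gate beyond 0.006 m.
- yellow_a (a joint): Yellow catch, the button on the catch's -x side: reads 0 m when out (locked), 0.009 m when pushed fully in along the catch's x axis. It resists with about 4 N of friction and stays where it is left (no return spring). Its steel tongue frees the gate beyond 0.006 m.
- yellow_b (a joint): Yellow catch, the button on the catch's +x side: reads 0 m when out (locked), 0.009 m when pushed fully in along the catch's x axis. It resists with about 4 N of friction and stays where it is left (no return spring). Its steel tongue frees the gate beyond 0.006 m.
- hammer: Bystander, not to be disturbed: a cross-head hammer with a dark wooden handle.
- wrench: Bystander, not to be disturbed: a steel wrench.
- oil: Bystander, not to be disturbed: a white plastic oil bottle with a red cap, 150 mm high.
- jar: Bystander, not to be disturbed: an amber glass jar with a steel lid, 90 mm high.
- knife_blank: Bystander, not to be disturbed: a knife blank: bright flat blade, dark wooden handle, about 260 mm long.
- guard_b_mid (a point): Centre of one of the two other guards already in the tote, same shape (loose).
- guard_c_mid (a point): Centre of one of the two other guards already in the tote, same shape (loose).
Mind the look-alikes: they are no part of the job. What is shaped like the part that bears guard_c_mid but grey or turquoise is not meant.

How it is judged (in metres and radians):
On the way, in this order (a step that is already met when the one before it is completed fails the run):
1. the guard lies in the tote, let go, with both catches still locked (x of guard_mid in the frame of tote between -0.115 and 0.115 m and y of guard_mid in the frame of tote between -0.085 and 0.092 m and z of guard_mid in the frame of tote between 0.005 and 0.05 m and contact force between guard and the fingers below 0.1 N and linear speed of guard below 0.05 m/s and value of joint each of red_a, red_b, yellow_a, yellow_b below 0.003 m), for 0.1 s.
2. both red buttons are squeezed in while the yellow ones are still out (value of joint each of red_a, red_b above 0.006 m and value of joint each of yellow_a, yellow_b below 0.003 m), for 0.1 s.
3. both yellow buttons are squeezed in too (value of joint each of red_a, red_b, yellow_a, yellow_b above 0.006 m), for 0.1 s.
4. the gate is past its detent (value of joint gate above 1.1 rad), for 0.1 s.
At the end, for the whole second after the job is handed in: The gate stands at 1.3 rad or more, at rest, held there by the fingers (over 0.6 N on the gate), and the guard lies inside the tote, not touched by the fingers, with the two others still in it (value of joint gate above 1.3 rad and velocity of joint gate between -0.1 and 0.1 rad/s and contact force between gate and the fingers above 0.6 N and x of guard_mid in the frame of tote between -0.115 and 0.115 m and y of guard_mid in the frame of tote between -0.085 and 0.092 m and z of guard_mid in the frame of tote between 0.005 and 0.05 m and contact force between guard and the fingers below 0.1 N and x of guard_b_mid in the frame of tote between -0.115 and 0.115 m and y of guard_b_mid in the frame of tote between -0.085 and 0.092 m and z of guard_b_mid in the frame of tote between 0.005 and 0.05 m and x of guard_c_mid in the frame of tote between -0.115 and 0.115 m and y of guard_c_mid in the frame of tote between -0.085 and 0.092 m and z of guard_c_mid in the frame of tote between 0.005 and 0.05 m); the arm keeps its last pose, push and grip.
It fails at once if a cross-head hammer with a dark wooden handle is moved more than 30 mm (distance of hammer from where it was at the start of the episode above 0.03 m).
It fails at once if a steel wrench is moved more than 30 mm (distance of wrench from where it was at the start of the episode above 0.03 m).
It fails at once if a white plastic oil bottle with a red cap is moved more than 30 mm (distance of oil from where it was at the start of the episode above 0.03 m).
It fails at once if an amber glass jar with a steel lid is moved more than 30 mm (distance of jar from where it was at the start of the episode above 0.03 m).
It fails at once if a knife blank is moved more than 30 mm (distance of knife_blank from where it was at the start of the episode above 0.03 m).
It also fails if it takes over 72 s, if anything falls off the work surface, if the arm or the gripper's body presses on something with over 40 N, if the wrist force passes 120 N, or if a joint passes its speed limit or range.

### The arm

A 6-joint arm with a two-finger parallel gripper is mounted at the origin on the work surface. World frame = base frame: x ahead of the robot, y to its left, z up, the work surface at z = 0. Lengths are in mm, angles in rad, forces in N, time in s.
With the tool pointing down it reaches from about 375 to 900 mm from the base axis. Payload 3.1 kg.
Tool frame: the origin (TCP) lies at the very end of the fingers, on their centre line; the grasp point (between the pads) lies 19 mm behind it (ctrl.grasp_offset is the distance from the TCP to the grasp point, in mm); z points along the fingers, y is the line along which they close (so a half turn about z gives the same grasp; the last joint's range is limited). The gripper opens to 87 mm and grips with 3 to 60 N. Pads are 19 mm wide; open, the fingers measure 117 mm over their backs; the gripper's body (75 mm by 190 mm) begins 51 mm behind the grasp point.
Start: joints at [-0.178, 0.527, 1.433, -0, 1.181, -0.178], TCP at [624.977, 0.034, 222.548] pointing down, gripper open.
Joint ranges: [-3.08, 3.08], [-0.75, 2.2], [0.22, 2.44], [-1.43, 4.57], [0, 2.65], [-2.85, 2.85]. Speed limits (rad/s): [2.79, 2.79, 3.14, 3.14, 3.14, 3.14].

### API

Orientations are given as a rotation vector (axis times angle).
In Python, from plant import ctrl gives the robot as it stands. The module is installed in compiled form; this text tells all that it offers. Calls block until the motion is done:
- ctrl.goto(position, orientation): joint-space move of the TCP to a pose.
- ctrl.line_to(position, attitude=None, v=150): straight line of the TCP; attitude=None keeps the orientation; v is the mean speed in mm/s.
- ctrl.move_j(angles): joint-space move.
- ctrl.move_gripper(opening, strength=None): opening from 0.0 (shut) to 1.0 (fully open); strength is the grip in N (None keeps the last); returns when the fingers have stopped.
- ctrl.hold(seconds).
- ctrl.ik(position, orientation): joint angles nearest the present ones, or None.
- ctrl.observe(): the state.
- ctrl.read_camera(name): name is "scene" or "side" or "wrist"; returns (picture, depth): 480x640x3 uint8, red, green, blue; 480x640 float32, mm along the optical axis (not along the pixel's ray), 0 where there is no reading.
- ctrl.get_calibration(name): a dict with "K" (3x3 intrinsics, pixels), "camera_from_world" (4x4, takes a point from world to camera coordinates). Camera axes: x right, y down, z forward; pixel columns grow to the right and rows downward; lengths in mm; the calibration is good to about 2 mm. A picture is of the moment at which its call begins: read the wrist's pose just before it. get_calibration takes no time and is no camera call; for the wrist camera it gives the pose at the moment of the call.
A pose or a line that the arm cannot do raises ctrl.MotionError and nothing moves.
- ctrl.close_job(): hands the job in; it is judged then, once.
The state is a dict: "time_s": time; "joints": joint angles; "joint_vel": joint speeds; "tau": joint torques, N m; "eef_pos": TCP position; "ee_rot": TCP orientation; "force": force on the tool from outside, world axes, zero at the start; "moment": the same for the moment, N m; "grip_width": opening from 0.0 (shut) to 1.0 (fully open); "grasp_force": force on a finger pad.
Only numpy, scipy, OpenCV 4.12 (cv2) and the standard library are available. Lean on these libraries where they do the work, as an engineer would, in place of code of your own. Each camera call takes 0.05 s, during which the arm holds its last target. There are 200 camera calls.

## Working session

There is one attempt and no reset: what is moved stays moved. The work goes in short steps, each a Python script; the robot and the scene stay as the last script left them, time stands still between calls to the robot, and variables do not carry over. Pictures are saved under pics/ and viewed, at most 10 in all, crops included, and the job is handed in when it is done.

```bash
mkdir -p pics; cat > h.py <<'E'
import numpy as np, cv2
from plant import ctrl
from scipy.spatial.transform import Rotation as R
def world(name, depth, cal=None):
    c=cal or ctrl.get_calibration(name); K=c["K"]; T=np.linalg.inv(c["camera_from_world"])
    v,u=np.mgrid[:480,:640]; z=depth.astype(float)
    P=np.stack([(u-K[0][2])/K[0][0]*z,(v-K[1][2])/K[1][1]*z,z],-1)
    W=P@T[:3,:3].T+T[:3,3]; W[depth<=0]=np.nan
    return W
def down(a):
    # tool z down, tool y (closing line) at world angle a
    y=np.array([np.cos(a),np.sin(a),0]); z=np.array([0,0,-1.]); x=np.cross(y,z)
    return R.from_matrix(np.stack([x,y,z],1)).as_rotvec()
E
python3 - <<'E'
from h import *
for n in ["scene","side"]:
    im,d=ctrl.read_camera(n); c=ctrl.get_calibration(n)
    np.savez(f"{n}.npz",im=im,d=d,K=c["K"],T=c["camera_from_world"])
    cv2.imwrite(f"pics/{n}0.png",im[:,:,::-1])
    print(n,np.round(np.linalg.inv(c["camera_from_world"]),2).tolist(),np.array(c["K"])[0])
s=ctrl.observe(); print({k:np.round(v,3).tolist() for k,v in s.items()})
E
```

```text
scene [[-0.82, 0.48, -0.31, 871.65], [0.58, 0.68, -0.46, 589.23], [-0.01, -0.56, -0.83, 1018.46], [0.0, 0.0, 0.0, 1.0]] [469.75013034   0.         319.7058917 ]
side [[0.77, -0.37, 0.52, -77.21], [-0.64, -0.45, 0.63, -665.41], [0.0, -0.81, -0.58, 761.91], [0.0, 0.0, 0.0, 1.0]] [472.87903089   0.         319.92251147]
{'time_s': 0.1, 'joints': [-0.179, 0.528, 1.434, -0.0, 1.181, -0.179], 'joint_vel': [0.0, -0.003, -0.004, 0.001, 0.001, -0.001], 'tau': [-0.0, -44.099, -17.715, 0.063, 0.053, -0.0], 'eef_pos': [624.35, 0.137, 221.65], 'ee_rot': [-2.22, -2.22, 0.002], 'force': [0.1, -0.383, -0.109], 'moment': [-0.002, -0.008, -0.03], 'grasp_force': 0.0, 'grip_width': 0.995}
```

View pics/scene0.png

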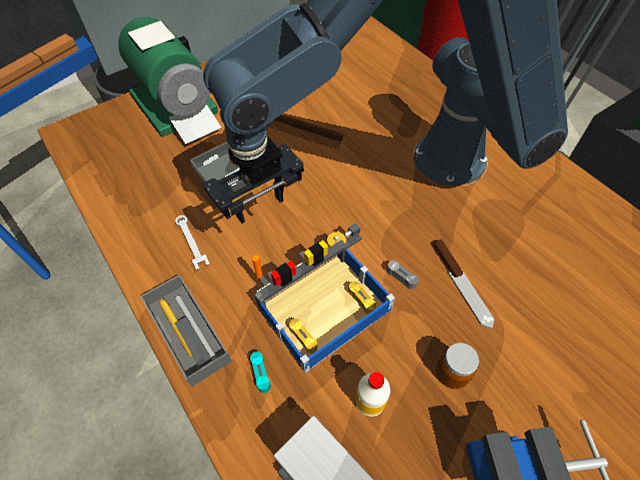

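View pics/side0.png

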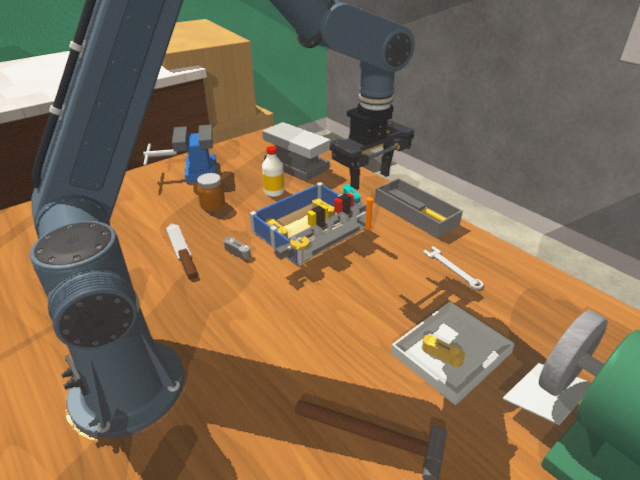

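The scene picture shows the tote near (325,305), with its gate on the upper-left side. The orange post is at (257,266), the red catch at (284,273), the yellow one at (317,252) and the hinge near (350,235). In the side picture the tray is at (453,350) with the brass guard at (443,349), and the hammer lies at (370,430).

```bash
cat > m.py <<'E'
from h import *
def load(n):
    z=np.load(f"{n}.npz"); return z["im"],world(n,z["d"],dict(K=z["K"],camera_from_world=z["T"]))
def blobs(n,lab,lo,hi,zr=(0,200),amin=12,box=None):
    im,W=load(n); h=cv2.cvtColor(im,cv2.COLOR_RGB2HSV)
    m=cv2.inRange(h,lo,hi); m[~((W[...,2]>zr[0])&(W[...,2]<zr[1]))]=0
    k,L,st,ce=cv2.connectedComponentsWithStats(m)
    for i in range(1,k):
        if st[i,4]<amin: continue
        p=W[L==i]; 
        if box is None or (box[0]<ce[i][0]<box[1] and box[2]<ce[i][1]<box[3]):
            print(n,lab,st[i].tolist(),"mean",p.mean(0).round(1),"min",np.percentile(p,3,0).round(1),"max",np.percentile(p,97,0).round(1))
if __name__=="__main__":
    for n,b in [("scene",(130,420,200,420)),("side",(220,480,150,390))]:
        blobs(n,"orange",(5,200,120),(14,255,255),(50,150),8,b)
        blobs(n,"red",(0,170,80),(4,255,255),(60,140),8,b)
        blobs(n,"red2",(174,170,80),(180,255,255),(60,140),8,b)
        blobs(n,"yellow",(18,130,90),(32,255,255),(9,140),20,b)
        blobs(n,"blue",(105,150,40),(125,255,255),(5,80),40,b)
    im,W=load("scene")
    h=cv2.cvtColor(im,cv2.COLOR_RGB2HSV)
    # blue wall top: points 55<z<65 and bluish
    for n in ["scene","side"]:
        im,W=load(n); h=cv2.cvtColor(im,cv2.COLOR_RGB2HSV)
        m=(cv2.inRange(h,(100,120,40),(128,255,255))>0)&(W[...,2]>54)&(W[...,2]<66)&(W[...,0]>400)&(W[...,0]<900)&(abs(W[...,1])<350)
        p=W[m][:,:2].astype(np.float32); print(n,len(p)); r=cv2.minAreaRect(p); print(r, cv2.boxPoints(r).round(1).tolist())
    a=cv2.resize(load("scene")[0][215:375,230:410],None,fx=4,fy=3.5,interpolation=cv2.INTER_CUBIC)
    a=cv2.resize(load("scene")[0][215:375,230:410],(675,600),interpolation=cv2.INTER_CUBIC)
    cv2.imwrite("pics/crop1.png",a[:,:,::-1])
E
python3 m.py
```

```text
scene orange [252, 259, 10, 20, 117] mean [680.9  52.   95.2] min [672.6  47.1  58.3] max [686.4  54.6 130.9]
scene red [286, 261, 10, 15, 74] mean [621.2 106.7 114.9] min [615.8  93.4  91.6] max [627.2 113.  125.1]
scene red [271, 270, 11, 16, 94] mean [662.  107.9 115.3] min [655.3  96.2  91.7] max [668.7 113.5 125.4]
scene yellow [319, 231, 27, 26, 235] mean [494.5  84.7  85.6] min [457.2  60.7  69.2] max [537.4 110.1 124.6]
scene yellow [304, 249, 10, 17, 106] mean [573.  105.  112.9] min [565.8  93.2  88.6] max [579.6 111.5 126.5]
scene yellow [253, 256, 6, 4, 20] mean [677.4  46.3 131.5] min [671.4  42.1 128.7] max [682.6  50.7 133.8]
scene yellow [349, 282, 27, 28, 309] mean [505.5 219.8  30.5] min [493.1 182.2  26.3] max [517.4 258.7  34.5]
scene yellow [159, 299, 34, 58, 342] mean [898.3  20.4  21.3] min [889.  -45.7  15.6] max [904.7 109.2  28.3]
scene yellow [289, 318, 28, 32, 372] mean [672.7 219.6  30.7] min [659.8 179.9  21.5] max [685.9 258.   34.5]
scene yellow [356, 394, 32, 21, 204] mean [655.2 435.3  50. ] min [626.6 407.2  24.1] max [667.3 450.4  72.6]
scene blue 
[... 1300 characters left out ...]
 237, 19, 13, 171] mean [470.9  70.5  72.8] min [452.9  56.9  65.7] max [494.7  88.6  77. ]
side yellow [422, 335, 42, 31, 642] mean [ 510.9 -338.6   25.8] min [ 494.8 -375.3   10.7] max [ 531.  -299.9   32.9]
scene 680
((589.3763427734375, 192.64199829101562), (251.73265075683594, 185.52886962890625), 1.5504616498947144) [[461.0, 282.0], [466.1000061035156, 96.5], [717.7000122070312, 103.30000305175781], [712.7000122070312, 288.79998779296875]]
side 254
((585.1917724609375, 198.1631622314453), (252.94155883789062, 167.1086883544922), 2.6665103435516357) [[455.0, 275.70001220703125], [462.70001220703125, 108.80000305175781], [715.4000244140625, 120.5999984741211], [707.5999755859375, 287.5]]
```

View pics/crop1.png

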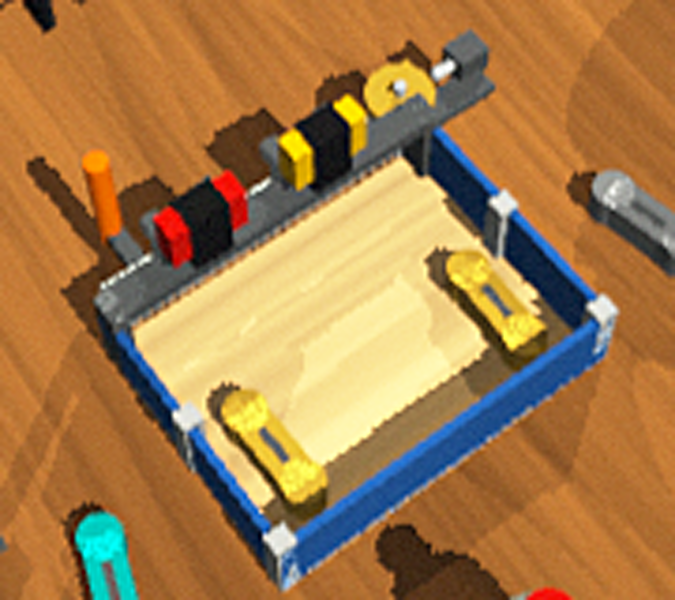

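The crop shows red at the tote's +x end, yellow nearer the hinge, and the handle on the +x end of the gate. The tote centre is about (587.5,182.5) with a yaw of about 0.028 rad. Next is a wrist view over the tray.

```bash
cat >> h.py <<'E'
def snap(name,tag=None):
    c=ctrl.get_calibration(name); im,d=ctrl.read_camera(name)
    if tag: cv2.imwrite(f"pics/{tag}.png",im[:,:,::-1])
    return im,world(name,d,c),cv2.cvtColor(im,cv2.COLOR_RGB2HSV)
def rect(P):
    (c,s,a)=cv2.minAreaRect(P[:,:2].astype(np.float32))
    if s[0]<s[1]: s=s[::-1]; a+=90
    return np.round(c,1),np.round(s,1),np.radians(a)   # centre, (long,short), angle of long axis
E
python3 - <<'E'
from h import *
ctrl.goto([511,-338,260],down(np.pi/2))
im,W,h=snap("wrist","w1")
np.savez("w1.npz",im=im,W=W)
m=(cv2.inRange(h,(16,110,80),(34,255,255))>0)
P=W[m]; q=P[(abs(P[:,0]-511)<80)&(abs(P[:,1]+338)<80)&(P[:,2]>24)&(P[:,2]<40)]
print(len(q),q.mean(0),rect(q))
im,W,h=snap("side"); m=(cv2.inRange(h,(16,110,80),(34,255,255))>0)
P=W[m]; q=P[(abs(P[:,0]-511)<80)&(abs(P[:,1]+338)<80)&(P[:,2]>25)&(P[:,2]<40)]
print(len(q),q.mean(0) if len(q) else 0,rect(q) if len(q) else 0)
print(np.round(ctrl.observe()["eef_pos"],1),ctrl.observe()["time_s"])
E
```

```text
538 [ 515.65230793 -333.41360269   29.30372139] (array([ 516.6, -335.3]), array([82.4, 25.1]), np.float64(1.823810811685229))
446 [ 513.95202596 -336.53993818   30.46438707] (array([ 515.5, -335. ]), array([84.1, 28.7]), np.float64(1.8432035013347519))
[ 511.3 -337.4  259.9] 2.0667
```

View pics/w1.png

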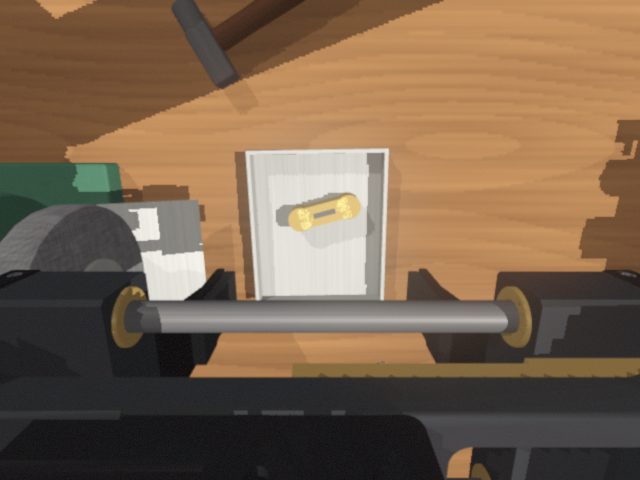

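The wrist picture shows the guard at (325,212), tilted about 15° in the tray. The measured position is (516,-335) with the long axis at 1.83 rad. I'll grasp it next.

```bash
python3 - <<'E'
from h import *
a=1.833-np.pi/2+np.pi; o=down(a)
ctrl.goto([516,-335,120],o)
ctrl.move_gripper(0.65,25)
ctrl.line_to([516,-335,7.5],o,v=120)
ctrl.move_gripper(0.0,25)
s=ctrl.observe(); print("grip",s["grip_width"],s["grasp_force"],np.round(s["eef_pos"],1),np.round(s["force"],1))
ctrl.line_to([516,-335,230],o,v=200)
s=ctrl.observe(); print("lift",s["grip_width"],s["grasp_force"],np.round(s["joints"],2),np.round(s["force"],1),s["time_s"])
# look at tote from the wrist, offset toward -y of tote
ctrl.goto([588,110,260],down(np.pi+0.028))
im,W,h=snap("wrist","w2"); np.savez("w2.npz",im=im,W=W)
s=ctrl.observe(); print(np.round(s["joints"],2),np.round(s["eef_pos"],1),s["time_s"])
E
```

```text
grip 0.27758104336334216 25.000123037025332 [ 516.2 -335.1    7.7] [ 1.  -0.3  0.4]
lift 0.2750758030915295 25.000004014000297 [-0.76  0.51  1.45 -0.    1.19  2.12] [ 0.2 -0.1 -2.8] 9.5833Traceback (most recent call last):
  File "<stdin>", line 11, in <module>
plant.MotionError: the arm cannot take that pose within its joint ranges
```

The grasp holds. The wrist range needs the other half turn at the tote (q6 = q1 − a), so I'll use a = 0.028.

```bash
python3 - <<'E'
from h import *
ctrl.goto([588,105,270],down(0.028))
im,W,h=snap("wrist","w2"); np.savez("w2.npz",im=im,W=W)
s=ctrl.observe(); print(np.round(s["joints"],2),np.round(s["eef_pos"],1),s["grip_width"],s["time_s"])
def b(lab,lo,hi,zr):
    m=(cv2.inRange(h,lo,hi)>0)&(W[...,2]>zr[0])&(W[...,2]<zr[1])&(W[...,0]>440)&(W[...,0]<740)
    k,L,st,ce=cv2.connectedComponentsWithStats(m.astype(np.uint8))
    for i in range(1,k):
        if st[i,4]>=15:
            p=W[L==i]; print(lab,st[i].tolist(),p.mean(0).round(1),rect(p))
b("red",(0,150,60),(5,255,255),(118,135)); b("red",(173,150,60),(180,255,255),(118,135))
b("yel",(18,120,80),(34,255,255),(118,135)); b("orange",(5,180,100),(17,255,255),(124,140))
b("blue",(100,120,40),(128,255,255),(55,66)); b("guards",(16,110,80),(34,255,255),(26,40))
E
```

```text
[-0.01  0.44  1.45 -0.    1.25 -0.04] [588.1 104.2 269.7] 0.27356389217368454 11.5
red [349, 218, 14, 20, 242] [621.3 102.6 123.1] (array([620.8, 101.5]), array([17.7, 12.5]), np.float64(1.6016598712765822))
red [393, 218, 15, 20, 271] [661.4 103.1 123.3] (array([661.2, 103.2]), array([18.9, 13.2]), np.float64(1.6091658701344838))
yel [251, 218, 15, 21, 285] [530.9  99.2 123.4] (array([531.3,  98.6]), array([18.6, 13.5]), np.float64(1.5879555699200896))
blue [207, 30, 233, 7, 1348] [587.  278.9  59.3] (array([586. , 279.1]), array([224.5,   6. ]), np.float64(0.02819445577758636))
blue [197, 47, 8, 60, 241] [465.6 241.5  59.2] (array([466., 237.]), array([54.7,  5.6]), np.float64(1.6029336633065616))
blue [443, 46, 7, 42, 190] [708.1 254.7  59.2] (array([708.2, 252.4]), array([37.1,  5. ]), np.float64(1.6007244359436918))
guards [232, 58, 29, 84, 1655] [504.  219.8  31.3] (array([504. , 219.1]), array([84.9, 27.9]), np.float64(1.5874523635515245))
guards [386, 63, 28, 84, 1486] [670.4 219.3  31.2] (array([671.5, 218.3]), array([85.3, 28. ]), np.float64(1.6275084712049992))
```

View pics/w2.png

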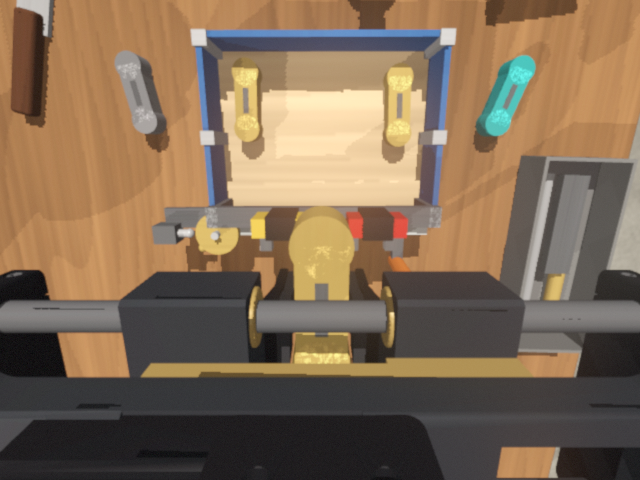

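The wrist picture shows the guard held square. The other guards are at (246,100) and (399,105), the yellow buttons near (259,225), the red ones at (356,228) and (400,228), and the tote floor is free in the middle. The tote is at (588.9,182.5) with a yaw of 0.03. I'll place the guard there, then look at the handle and catches with an empty gripper.

```bash
cat >> h.py <<'E'
TH=0.03; T0=np.array([588.9,182.5])
def tote(x,y): c,s=np.cos(TH),np.sin(TH); return T0+np.array([c*x-s*y,s*x+c*y])
E
python3 - <<'E'
from h import *
o=down(TH); p=tote(0,-10)
ctrl.goto([*p,200],o)
ctrl.line_to([*p,30],o,v=150); ctrl.line_to([*p,10],o,v=40)
s=ctrl.observe(); print("down",np.round(s["eef_pos"],1),np.round(s["force"],1))
ctrl.move_gripper(0.5)
ctrl.line_to([*p,200],o,v=150)
q=tote(5,-105); ctrl.goto([*q,270],o); ctrl.move_gripper(0.95)
im,W,h=snap("wrist","w3"); np.savez("w3.npz",im=im,W=W)
s=ctrl.observe(); print(np.round(s["eef_pos"],1),s["grip_width"],s["time_s"])
def b(lab,lo,hi,zr):
    m=(cv2.inRange(h,lo,hi)>0)&(W[...,2]>zr[0])&(W[...,2]<zr[1])&(W[...,0]>440)&(W[...,0]<740)
    k,L,st,ce=cv2.connectedComponentsWithStats(m.astype(np.uint8))
    for i in range(1,k):
        if st[i,4]>=15:
            p=W[L==i]; print(lab,st[i].tolist(),p.mean(0).round(1),rect(p))
b("red",(0,150,60),(5,255,255),(118,135)); b("yel",(18,120,80),(34,255,255),(118,135))
b("orange",(5,180,100),(17,255,255),(124,140)); b("guards",(16,110,80),(34,255,255),(26,40))
print("expected handle",tote(86,-139),"red",tote(50,-82),"yel",tote(-40,-82))
E
```

```text
down [588.8 172.5   9.6] [ 0.6  0.7 -2.5]
[597.1  77.6 270. ] 0.951108171257789 17.5167
red [340, 189, 15, 20, 296] [620.6 102.  123.2] (array([620.7, 101.7]), array([17.2, 12.8]), np.float64(1.6165264104625963))
red [385, 189, 15, 20, 276] [661.4 103.1 123.3] (array([661.3, 103.1]), array([17.6, 13.1]), np.float64(1.583261278284445))
yel [240, 189, 16, 20, 286] [530.9  99.3 123.3] (array([531.2,  99. ]), array([17.1, 13.5]), np.float64(1.608257311922657))
yel [285, 188, 16, 22, 312] [571.5 100.5 123.3] (array([571.6, 100.2]), array([18.5, 13.5]), np.float64(1.5853955387029264))
guards [223, 29, 29, 88, 1761] [504.  220.1  31.2] (array([504.1, 219. ]), array([85.6, 28.2]), np.float64(1.5888601281887946))
guards [379, 35, 29, 87, 1595] [670.8 217.4  31.2] (array([671.1, 218.3]), array([85.2, 27.9]), np.float64(1.6151696796900123))
guards [304, 82, 25, 81, 1405] [590.1 170.7  31.4] (array([589.8, 171.1]), array([84.4, 26.1]), np.float64(1.6055533899037375))
expected handle [679.03067743  46.14215833] red [641.3371327  102.03667224] yel [551.37762967  99.33707722]
```

View pics/w3.png

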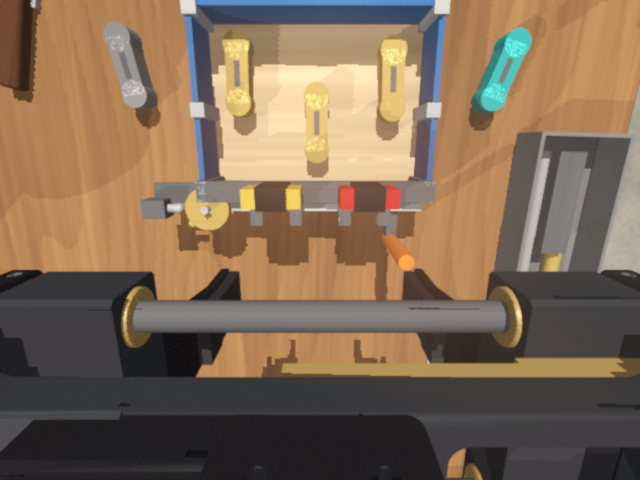

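The picture shows the guard lying free in the tote at (317,122), the post tip at (405,262) and both catches out. I'll squeeze red, then yellow.

```bash
python3 - <<'E'
from h import *
o=down(TH); ctrl.move_gripper(0.87,22)
for n,p in [("red",(641.2,102.2)),("yel",(551.3,99.5))]:
    ctrl.goto([*p,200],o); ctrl.line_to([*p,89],o,v=120)
    s=ctrl.observe(); print(n,np.round(s["eef_pos"],1),np.round(s["force"],1))
    ctrl.move_gripper(0.0,22); ctrl.hold(0.3)
    s=ctrl.observe(); print(" squeezed mm",s["grip_width"]*87,s["grasp_force"],np.round(s["force"],1),np.round(s["eef_pos"],1))
    ctrl.move_gripper(0.87); ctrl.line_to([*p,200],o,v=150)
q=tote(5,-125); ctrl.goto([*q,270],o)
im,W,h=snap("wrist"); print(ctrl.observe()["time_s"])
def b(lab,lo,hi,zr):
    m=(cv2.inRange(h,lo,hi)>0)&(W[...,2]>zr[0])&(W[...,2]<zr[1])&(W[...,0]>440)&(W[...,0]<740)
    k,L,st,ce=cv2.connectedComponentsWithStats(m.astype(np.uint8))
    for i in range(1,k):
        if st[i,4]>=15:
            p=W[L==i]; print(lab,st[i].tolist(),p.mean(0).round(1),rect(p))
b("red",(0,150,60),(5,255,255),(118,135)); b("yel",(18,120,80),(34,255,255),(118,135))
b("orange",(5,150,100),(22,255,255),(124,140))
ims,Ws,hs=snap("scene"); W,h=Ws,hs; b("sc orange",(5,180,100),(17,255,255),(80,126));b("sc top",(5,150,100),(24,255,255),(127,140))
E
```

```text
red [642.  102.1  90. ] [ 0.3  0.3 -0.1]
 squeezed mm 35.50369542205174 22.000756813995395 [-2.9 -0.5  5. ] [640.2 102.2  89.5]
yel [552.   99.5  89.5] [ 0.3 -0.   1.1]
 squeezed mm 35.33856681020643 22.000993653673504 [-2.9 -0.3  6.5] [550.2  99.5  89.5]
27.3583
red [351, 167, 5, 20, 87] [624.9 101.9 123. ] (array([625.1, 101.5]), array([16.6,  3.5]), np.float64(1.60436709311854))
red [387, 166, 4, 20, 74] [656.4 102.7 123.8] (array([656.3, 103.2]), array([16.9,  3.3]), np.float64(1.6404430285005938))
yel [284, 165, 7, 22, 121] [567.1 100.1 123.7] (array([567.1, 100.7]), array([18.6,  4.9]), np.float64(1.6219511406062224))
yel [249, 167, 6, 20, 79] [535.3  99.2 123.3] (array([535.1,  98.9]), array([16.7,  4.1]), np.float64(1.6192603076079415))
orange [399, 232, 18, 18, 247] [676.9  45.9 130.6] (array([677.4,  45.4]), array([14.8, 14.7]), np.float64(0.22026339585772858))
sc orange [253, 260, 8, 13, 74] [680.7  52.2 103.1] (array([680.2,  51.9]), array([15.4,  8.7]), np.float64(2.913470801987459))
sc top [252, 256, 7, 7, 37] [679.2  48.  130.8] (array([679.3,  48.1]), array([13.8, 13.7]), np.float64(1.122458483602237))
```

All four buttons are fully in. The post is at (677.5,45.7), which puts the hinge at (476.5,79.8). I'll grip the post radially and swing it along the arc, watching the forces.

```bash
cat >> h.py <<'E'
H=np.array([677.5,45.7]); HG=H-R.from_euler("z",TH).as_matrix()[:2,:2]@np.array([200,-40])
def gate(phi): return HG+R.from_euler("z",TH-phi).as_matrix()[:2,:2]@np.array([200,-40])
def swing(phis,v=90):
    for f in phis:
        ctrl.line_to([*gate(f),89],down(TH-f),v=v)
        s=ctrl.observe(); F=s["force"]; e=s["eef_pos"][:2]-HG
        r=e/np.linalg.norm(e); t=np.array([r[1],-r[0]])
        print(f"{f:.2f} phi {TH-np.arctan2(e[1],e[0])-0.1974:.3f} r {np.hypot(*e):.1f} Fr {F[:2]@r:.1f} Ft {F[:2]@t:.1f} Fz {F[2]:.1f} g {s['grip_width']*87:.1f} {s['grasp_force']:.0f}")
        if np.linalg.norm(F)>40: print("STOP"); return False
    return True
E
python3 - <<'E'
from h import *
print(HG)
for f in (0,.5,1,1.55): print(f,np.round(gate(f)),ctrl.ik([*gate(f),89],down(TH-f)) is not None)
ctrl.goto([*H,200],down(TH)); ctrl.move_gripper(0.5,40)
ctrl.line_to([*H,89],v=120); ctrl.move_gripper(0.0,40)
s=ctrl.observe(); print("grip",s["grip_width"]*87,s["grasp_force"],np.round(s["force"],1),np.round(s["eef_pos"],1))
if 10<s["grip_width"]*87<22: swing(np.arange(0.1,0.55,0.1))
print(ctrl.observe()["time_s"])
E
```

```text
[476.39017324  79.68290131]
0 [678.  46.] True
0.5 [637. -47.] True
1 [ 556. -108.] True
1.55 [ 447. -122.] True
grip 14.75958805735132 39.99627341050655 [-2.6  0.2  3.9] [676.9  45.8  89.2]
0.10 phi 0.100 r 203.4 Fr -3.7 Ft -0.6 Fz 4.8 g 14.8 40
0.20 phi 0.199 r 203.4 Fr -4.3 Ft -1.2 Fz 5.8 g 15.0 40
0.30 phi 0.298 r 203.4 Fr -4.2 Ft 0.2 Fz 5.0 g 15.3 40
0.40 phi 0.398 r 203.5 Fr -4.0 Ft -0.4 Fz 5.6 g 15.1 40
0.50 phi 0.498 r 203.5 Fr -3.7 Ft -1.3 Fz 4.2 g 15.1 40
32.325
```

The forces are small and the motion follows the arc. I'll continue over the detent to wide open.

```bash
python3 - <<'E'
from h import *
swing(np.arange(0.6,1.56,0.1).tolist()+[1.54]); ctrl.hold(0.7)
im,W,h=snap("scene","s2"); s=ctrl.observe()
print(s["time_s"],s["grasp_force"],np.round(s["force"],1),np.abs(s["joint_vel"]).max().round(4))
for lab,lo,hi,zr in [("orange",(4,150,80),(22,255,255),(60,140))]:
    m=(cv2.inRange(h,lo,hi)>0)&(W[...,2]>zr[0])&(W[...,2]<zr[1]); p=W[m]; p=p[np.hypot(*(p[:,:2]-gate(1.54)).T)<60]; print(lab,len(p),p.mean(0) if len(p) else "",gate(1.54))
E
```

```text
0.60 phi 0.595 r 203.6 Fr -4.4 Ft -2.9 Fz 5.1 g 15.0 40
0.70 phi 0.697 r 203.8 Fr -4.4 Ft -3.2 Fz 3.8 g 15.2 40
0.80 phi 0.801 r 203.7 Fr -4.1 Ft 0.0 Fz 4.8 g 14.9 40
0.90 phi 0.903 r 203.7 Fr -4.9 Ft 1.7 Fz 7.1 g 15.4 40
1.00 phi 0.997 r 203.8 Fr -4.2 Ft -1.5 Fz 5.9 g 14.9 40
1.10 phi 1.096 r 203.9 Fr -6.1 Ft -2.1 Fz 4.9 g 15.1 40
1.20 phi 1.196 r 204.0 Fr -5.3 Ft -2.3 Fz 4.3 g 15.2 40
1.30 phi 1.295 r 204.0 Fr -5.0 Ft -1.3 Fz 4.7 g 15.0 40
1.40 phi 1.394 r 204.1 Fr -5.1 Ft -2.0 Fz 5.1 g 15.2 40
1.50 phi 1.492 r 204.2 Fr -5.3 Ft -1.4 Fz 4.8 g 14.9 40
1.54 phi 1.532 r 204.2 Fr -5.1 Ft -1.6 Fz 4.1 g 15.2 40
37.075 40.00834082253277 [2.4 4.  4.6] 0.0016
orange 35 [ 457.11949114 -118.0386169    77.64767745] [ 448.61585059 -122.37794844]
```

View pics/s2.png

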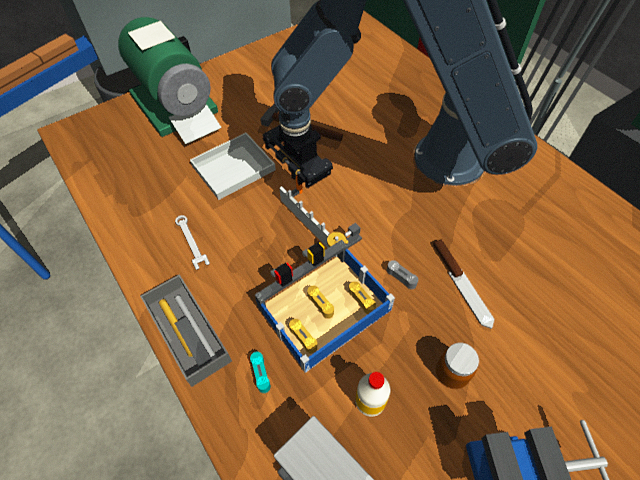

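The gate stands square to the tote, from (340,240) to (285,190), with the post in the gripper at (295,188). Three guards lie in the tote and the bystanders are where they were. I'll hand the job in.

```bash
python3 -c "
from plant import ctrl
print(ctrl.close_job())"
```

```text
the job is handed in; nothing more can be done
None
```

I handed the job in at about 37 s with the guard in the tote, red then yellow squeezed fully in, and the gate held open by its handle at about 1.53 rad; the hand-in call gave no verdict.

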